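# Stand four containers in their matching bottle nests

### The arm

A 6-joint arm with a two-finger parallel gripper is mounted at the origin on a cart in front of the work surface, level with it; the furniture and walls round the work are solid. World frame = base frame: x ahead of the robot, y to its left, z up, the work surface at z = 0. Lengths are in m, angles in rad, forces in N, time in s.
With the tool pointing down it reaches from about 0.35 to 0.975 m from the base axis. Payload 4.9 kg.
Tool frame: the origin (TCP) lies at the very end of the fingers, on their centre line; the grasp point (between the pads) lies 19 mm behind it; x points along the fingers, y is the direction in which the jaws open and shut, and the axes are right-handed (so a half turn about x gives the same grasp; the last joint's range is limited). The gripper opens to 85 mm and grips with 20 to 120 N. Pads are 22 mm wide; open, the fingers measure 114 mm over their backs; the gripper's body (76 mm by 85 mm) begins 54 mm behind the grasp point. The pads swing forward as they close: fully open they stand 13 mm farther back than shut.
Start: joints at [-1.356, 0.053, 1.613, -0, 1.476, -0.119], TCP at [0.205, -0.59, 0.231] pointing down, gripper open.
Joint ranges: [-3.01, 3.01], [-1.01, 2.22], [0.06, 2.58], [-1.02, 4.17], [0.09, 2.62], [-3.14, 3.14]. Speed limits (rad/s): [2.57, 2.57, 3.14, 3.14, 3.14, 3.14].

### API

Orientations are given as a rotation vector (axis times angle).
In Python, from station import ctrl, get_image, calibration, finish_job, search_frame, cut_out, mark_of gives the robot as it stands. The module is installed in compiled form; this text tells all that it offers.
- The arm moves only by the tool arm_command, never from a script. Its argument "plan" is a list that holds one entry, the list of rows, each a list of 7 numbers: the shift along the tool's x, y, z in m, then the turn, a rotation vector about the tool's x, y, z in degrees, then the finger opening in m, from 0 to 0.0854. A call has 1 to 20 rows; each row shifts and turns the pose as measured when the row begins, along the tool's axes as they then stand; what a row does not reach is not made up. A row lasts 1/12 s, in which the tool goes at most 41.7 mm and 7.16 degrees, less where a joint would pass 70% of its speed; a pose out of reach is approached as far as the arm can. A call with a gripper value outside its range is refused whole. The fingers move at their own pace and stop on an object; "squeeze" is the grip in N (left out, the last holds). Time passes only in rows, so rows that do not move let the fingers close. It gives the time, the measured TCP pose, the force and the opening at its end, in the units of the state.
- ctrl.get_obs(): the state, without advancing time (a new reading comes with each control period).
- get_image(name): name is "scene" or "top" or "wrist"; returns the picture (384x512x3 uint8, red, green, blue); there is no depth.
- calibration(name): a dict with "fx", "fy", "cx", "cy" (pixels), "cam_to_world" (4x4, takes a point from camera to world coordinates); the wrist camera has in their place "hand_eye" (4x4, takes a point from camera to tool coordinates, whose origin is the TCP and whose axes are the tool frame's). Camera axes: x right, y down, z forward; pixel columns grow to the right and rows downward; lengths in m; the calibration is good to about 2 mm. A picture is of the moment at which its call begins: read the wrist's pose just before it. calibration takes no time and is no camera call.
- finish_job(): hands the job in, once; it reports no verdict.
Trained networks look in the newest picture that a camera, given by its name, has taken for a name from the list of things; names that differ only in an ending like _2 or _b are one class to them, and where a whole thing is asked for, a point or a joint stands for the part that bears it (a point fixed in the world has none). Each returns a list of dicts, best first, with "conf" (0 to 1); they miss things now and then, are a little off and sometimes report something else, mostly with a low value. They report only what shows in the picture. A call takes as long as a camera call. They do not tell look-alikes from the thing itself.
- search_frame(camera, thing): "at" ([x, y, z] in m, in the coordinates of the camera as it stood for that picture, good to about 4 mm: the middle of the surface that is visible of it).
- cut_out(camera, thing): "mask" (384x512 bool, what is visible of it).
- mark_of(camera, thing): "at" ([x, y, z] in m, in the coordinates of the camera as it stood for that picture, good to about 4 mm: a listed point, or the origin of a listed thing).
The state is a dict: "t": time; "q": joint angles; "dq": joint speeds; "effort": joint torques, N m; "tool_pos": TCP position; "tool_rot": TCP orientation; "contact_force": force on the tool from outside, world axes, zero at the start; "wrist_torque": the same for the moment, N m; "opening": finger opening in m.
Only numpy, scipy, OpenCV 4.12 (cv2) and the standard library are available. Lean on these libraries where they do the work, as an engineer would, in place of code of your own. Each camera call takes 0.05 s, during which the arm holds its last target. There are 200 camera calls.

### The job

The four round aluminium nests on the bench are each made for one of the four capped containers standing loose among them: the widest container goes in the widest nest, the next in the next, and the narrowest in the narrowest. Stand every container upright on the floor of its own nest, without tipping any of them over on the way, and let go. Leave the dropper bottle and the label roll where they are.

Things in the scene. Friction and masses are not known exactly. Their poses are not given: they have to be found in the camera images.
- tall_jar: The tallest and widest jar: translucent white, ribbed white screw lid, loose, standing upright on the open front part of the bench (similar ones in the crowd behind are fixed and no part of the job); body 57 mm across at its widest (round), 98 mm tall in all. The lid is as wide as the body. Origin: centre of its underside; z axis up along it; yaw is of no matter. It may be gripped anywhere round its side.
- small_jar: The second widest: a squat clear jar with a broad ribbed white screw lid, loose, standing upright on the open front part of the bench (similar ones in the crowd behind are fixed and no part of the job); body 45 mm across at its widest (round), 64 mm tall in all. The lid is the widest part. Origin: centre of its underside; z axis up along it; yaw is of no matter. It may be gripped anywhere round its side.
- black_cap_vial: The third widest and the lowest: a squat clear glass vial with a wide black screw cap, loose, standing upright on the open front part of the bench (similar ones in the crowd behind are fixed and no part of the job); body 32 mm across at its widest (round), 50 mm tall in all. The cap is the top 18 mm or so. Origin: centre of its underside; z axis up along it; yaw is of no matter. It may be gripped anywhere round its side.
- slim_vial: The narrowest: a slim clear vial with a small white screw cap, loose, standing upright on the open front part of the bench (similar ones in the crowd behind are fixed and no part of the job); body 23 mm across at its widest (round), 62 mm tall in all. The cap is the top 15 mm or so and narrower than the body. Origin: centre of its underside; z axis up along it; yaw is of no matter. It may be gripped anywhere round its side.
- nest_a: The widest of four round aluminium bottle nests, fixed to the worktop: a flat flange 93 mm across and 3 mm thick with three screw heads, on it an upright collar 77 mm across, its top 12 mm above the worktop. The bore in the collar is 67 mm wide and 9 mm deep; its floor, 3 mm above the worktop, has a dark liner. Origin: centre of the underside, on the worktop; z axis up through the centre of the bore.
- nest_b: The second widest of four round aluminium bottle nests, fixed to the worktop: a flat flange 81 mm across and 3 mm thick with three screw heads, on it an upright collar 65 mm across, its top 12 mm above the worktop. The bore in the collar is 55 mm wide and 9 mm deep; its floor, 3 mm above the worktop, has a dark liner. Origin: centre of the underside, on the worktop; z axis up through the centre of the bore.
- nest_c: The third widest of four round aluminium bottle nests, fixed to the worktop: a flat flange 68 mm across and 3 mm thick with three screw heads, on it an upright collar 52 mm across, its top 12 mm above the worktop. The bore in the collar is 42 mm wide and 9 mm deep; its floor, 3 mm above the worktop, has a dark liner. Origin: centre of the underside, on the worktop; z axis up through the centre of the bore.
- nest_d: The narrowest of four round aluminium bottle nests, fixed to the worktop: a flat flange 59 mm across and 3 mm thick with three screw heads, on it an upright collar 43 mm across, its top 12 mm above the worktop. The bore in the collar is 33 mm wide and 9 mm deep; its floor, 3 mm above the worktop, has a dark liner. Origin: centre of the underside, on the worktop; z axis up through the centre of the bore.
- dropper_bottle: Bystander: an amber dropper bottle with a dark red bulb, 27 mm across, 91 mm tall, loose, standing at the right of the work. Origin: centre of its underside, z up.
- label_roll: Bystander: a white roll of blank labels lying flat, 60 mm across, 22 mm high, with a hole in its middle, loose, at the right front. Origin: centre of its underside, z up.
There are look-alikes about, which are no part of the job. What is shaped like the small_jar but red is not meant.

How it is judged:
By the outcome, as a careful person would: the job done as asked, in the order asked, and still so for the second after the job is handed in, with the robot touching nothing.
It also fails if it takes over 112 s, if anything falls off the work surface, if the arm or the gripper's body presses on something with over 40 N, if the wrist force passes 120 N, or if a joint passes its speed limit or range.

## Working session

There is one attempt and no reset: what is moved stays moved. The work goes in short steps, Python scripts to look and compute and a tool call to move; the robot and the scene stay as the last step left them, time stands still between calls to the robot, and variables do not carry over. Pictures are saved under pics/ and viewed, about 12 in all and at most 16, crops included, and the job is handed in when it is done.

Besides the shell and the picture viewer there is one more tool, called after "Request:" as name(argument=value, ...), one argument or row to a line, values as JSON. arm_command: Moves the arm, as the interface text tells. Its arguments: {"type":"object","properties":{"plan":{"type":"array","items":{"type":"array","items":{"type":"array","items":{"type":"number"}}}},"squeeze":{"type":"number"}},"required":["plan"]}

```bash
mkdir -p pics
cat > h.py <<'E'
import numpy as np, cv2
from scipy.spatial.transform import Rotation as R
from station import ctrl, get_image, calibration, finish_job, search_frame, cut_out, mark_of
def T_of(cam):
    c=calibration(cam)
    if cam!="wrist": return c,np.array(c["cam_to_world"])
    o=ctrl.get_obs(); T=np.eye(4); T[:3,:3]=R.from_rotvec(o["tool_rot"]).as_matrix(); T[:3,3]=o["tool_pos"]
    return c,T@np.array(c["hand_eye"])
def save(img,n): cv2.imwrite("pics/"+n,cv2.cvtColor(img,cv2.COLOR_RGB2BGR))
def w(T,p): return (T@np.r_[p,1])[:3]
def proj(c,T,p):
    q=np.linalg.inv(T)@np.r_[p,1]; return np.array([c["fx"]*q[0]/q[2]+c["cx"],c["fy"]*q[1]/q[2]+c["cy"]])
def ray(c,T,u,v,z):
    d=T[:3,:3]@np.array([(u-c["cx"])/c["fx"],(v-c["cy"])/c["fy"],1]); o=T[:3,3]; return o+d*(z-o[2])/d[2]
E
python3 - <<'E'
from h import *
np.set_printoptions(precision=3,suppress=True)
print(ctrl.get_obs())
for cam in ["scene","top"]:
    c,T=T_of(cam); im=get_image(cam); save(im,cam+"0.png"); print(cam,T)
    for th in ["tall_jar","small_jar","black_cap_vial","slim_vial","nest_a","nest_b","nest_c","nest_d","dropper_bottle","label_roll"]:
        print(th,[(round(r["conf"],2),w(T,r["at"]).round(3).tolist(),proj(c,T,w(T,r["at"])).astype(int).tolist()) for r in mark_of(cam,th)[:4]])
E
```

```text
{'t': 0.0, 'q': array([-1.356,  0.053,  1.614, -0.   ,  1.476, -0.119]), 'dq': array([ 0.   ,  0.   , -0.002, -0.001,  0.001,  0.001]), 'effort': array([ -0.001, -39.368, -37.018,  -0.   ,   0.007,   0.   ]), 'tool_pos': array([ 0.205, -0.59 ,  0.23 ]), 'tool_rot': array([ 2.041,  0.346, -2.042]), 'contact_force': array([-0.732, -0.257, -0.058]), 'wrist_torque': array([ 0.022, -0.016,  0.004]), 'opening': 0.08524519181222667}
scene [[-0.891 -0.231  0.391  0.157]
 [-0.454  0.496 -0.741  0.806]
 [-0.023 -0.837 -0.546  0.631]
 [ 0.     0.     0.     1.   ]]
tall_jar [(0.85, [0.434, 0.13, 0.001], [285, 241])]
small_jar [(0.91, [0.58, 0.369, 0.0], [182, 287]), (0.9, [0.525, 0.291, -0.004], [222, 273]), (0.84, [0.617, 0.442, -0.002], [147, 305]), (0.69, [0.674, 0.386, 0.002], [144, 278])]
black_cap_vial [(0.53, [0.452, -0.127, -0.002], [313, 190])]
slim_vial [(0.69, [0.436, 0.242, 0.0], [265, 270]), (0.36, [0.581, -0.021, -0.002], [260, 198])]
nest_a [(0.75, [0.456, -0.012, 0.003], [298, 209]), (0.71, [0.584, -0.021, -0.003], [259, 198]), (0.7, [0.458, 0.364, 0.001], [231, 304]), (0.54, [0
[... 1413 characters left out ...]
), (0.81, [0.437, -0.378, -0.003], [364, 226]), (0.59, [0.585, -0.013, -0.003], [264, 189]), (0.53, [0.462, 0.367, 0.0], [162, 225])]
nest_c [(0.84, [0.454, -0.007, 0.005], [263, 224]), (0.81, [0.437, -0.378, -0.003], [364, 226]), (0.59, [0.585, -0.013, -0.003], [264, 189]), (0.53, [0.462, 0.367, 0.0], [162, 225])]
nest_d [(0.84, [0.454, -0.007, 0.005], [263, 224]), (0.81, [0.437, -0.378, -0.003], [364, 226]), (0.59, [0.585, -0.013, -0.003], [264, 189]), (0.53, [0.462, 0.367, 0.0], [162, 225])]
dropper_bottle [(0.4, [0.553, -0.398, 0.001], [368, 195]), (0.2, [0.435, 0.129, 0.004], [226, 230]), (0.19, [0.458, 0.369, 0.001], [161, 226])]
label_roll [(0.64, [0.459, -0.252, -0.004], [329, 221])]
```

Run:
```python
import cv2
a=cv2.imread("pics/scene0.png"); b=cv2.imread("pics/top0.png")
cv2.imwrite("pics/s1.png",cv2.resize(a[110:384,60:420],None,fx=2.1,fy=2.1,interpolation=3))
cv2.imwrite("pics/t1.png",cv2.resize(b[110:280,110:410],None,fx=2.6,fy=2.6,interpolation=3))
```

```text
(no output)
```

View pics/s1.png

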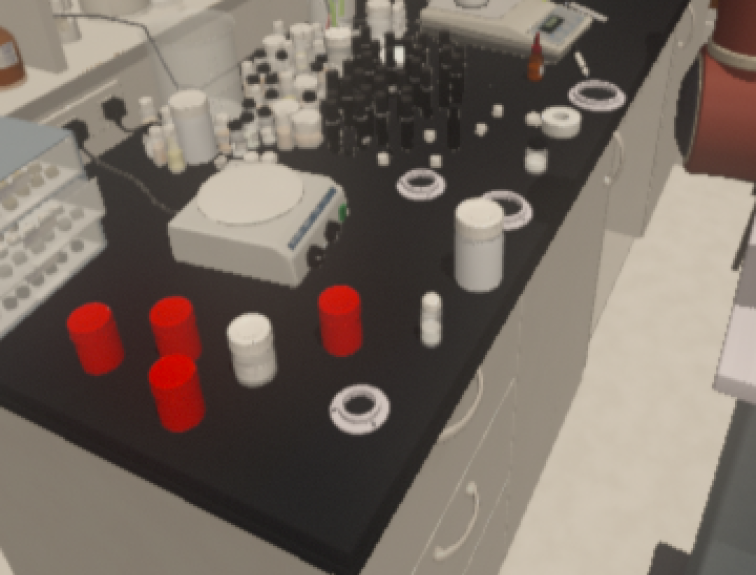

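View pics/t1.png

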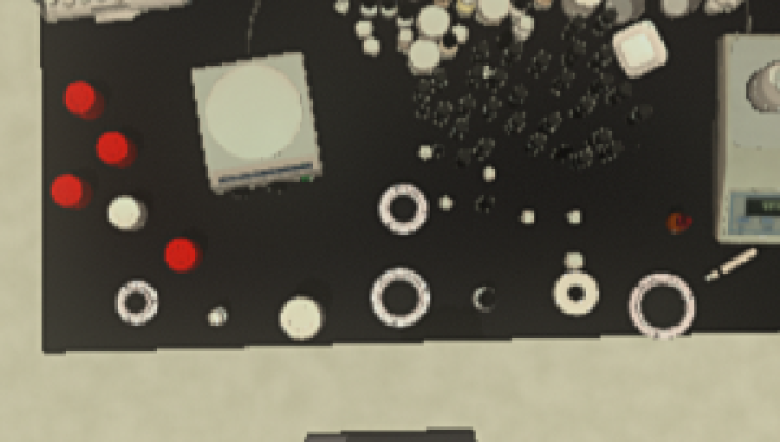

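Scene view: the white small jar stands at px ~(180,277) among four red ones, with the slim vial at (265,262), tall jar at (288,227) and black-cap vial at (315,186). In the top view the nests from right to left are a (364,226), b (263,224), c (264,189) and d (162,225), and their sizes fit the given diameters. Next, a wrist sweep along the row.

```bash
cat >> h.py <<'E'
np.set_printoptions(precision=4,suppress=True)
def go(p=None,a=None,tilt=True):
    "shift (tool axes, mm) and turn (deg) to TCP p with jaws along world angle a (deg), tool down"
    o=ctrl.get_obs(); M=R.from_rotvec(o["tool_rot"]).as_matrix()
    if a is not None:
        best=None
        for k in (a,a+180):
            c,s=np.cos(np.radians(k)),np.sin(np.radians(k)); D=np.array([[0,0,-1],[c,s,0],[s,-c,0]]).T
            r=np.degrees(R.from_matrix(M.T@D).as_rotvec())
            if best is None or np.linalg.norm(r)<np.linalg.norm(best): best=r
        print("turn deg",best)
    if p is not None: print("shift mm",M.T@(np.array(p)-o["tool_pos"])*1000)
    print("tool",o["tool_pos"],"yaw jaws",np.degrees(np.arctan2(M[1,1],M[0,1])),"q6",o["q"][5],"t",o["t"],"open",o["opening"],"F",o["contact_force"])
    return M
E
python3 - <<'E'
from h import *
print(go([0.43,-0.36,0.30],90)); print(np.array(calibration("wrist")["hand_eye"]),calibration("wrist")["fx"])
E
```

```text
turn deg [19.1241 -0.0001 -0.0006]
shift mm [ -68.6978 -143.9832 -288.3329]
tool [ 0.2048 -0.5905  0.2313] yaw jaws -70.8758549818878 q6 -0.11901284262637922 t 1.1 open 0.085682143953627 F [-0.2737  0.0034  0.1592]
[[ 0.      0.3276 -0.9448]
 [-0.     -0.9448 -0.3276]
 [-1.      0.     -0.    ]]
[[ 0.0006 -0.2731  0.962  -0.1433]
 [ 1.      0.0008 -0.0004  0.0021]
 [-0.0007  0.962   0.2731 -0.069 ]
 [ 0.      0.      0.      1.    ]] 284.39462918837995
```

Request:
arm_command(
  plan=[
    [[-0.02,0,0,6.37,0,0,0.085],[-0.02,0,0,6.37,0,0,0.085],[-0.01,0,0,6.37,0,0,0.085],[0,-0.029,-0.028,0,0,0,0.085],[0,-0.029,-0.028,0,0,0,0.085],[0,-0.029,-0.028,0,0,0,0.085],[0,-0.029,-0.028,0,0,0,0.085],[0,-0.029,-0.028,0,0,0,0.085],[0,-0.029,-0.028,0,0,0,0.085],[0,-0.029,-0.028,0,0,0,0.085],[0,-0.029,-0.028,0,0,0,0.085],[0,0,0,0,0,0,0.085],[0,0,0,0,0,0,0.085]],
  ],
)

```text
t: 2.18
tool_pos: [0.4406, -0.3543, 0.2841]
tool_rot: [-2.214, 0.026, 2.208]
contact_force: [-1.2, -0.5, 0.1]
opening: 0.0851
```

```bash
cat > look.py <<'E'
from h import *
import sys
go()
n=sys.argv[1]; things=sys.argv[2:]
c,T=T_of("wrist"); im=get_image("wrist"); save(im,n+".png")
for th in things:
    print(th,[(round(r["conf"],2),w(T,r["at"]).round(4).tolist(),proj(c,T,w(T,r["at"])).astype(int).tolist()) for r in mark_of("wrist",th)[:5]])
    if "nest" in th:
        # refine: dark bore inside bright ring -> ellipse of collar-top inner edge not needed; centroid of liner
        for r in cut_out("wrist",th)[:4]:
            m=r["mask"].astype(np.uint8); cs,_=cv2.findContours(m,cv2.RETR_EXTERNAL,cv2.CHAIN_APPROX_NONE)
            k=max(cs,key=cv2.contourArea); P=np.array([ray(c,T,u+.0,v+.0,0.002)[:2] for u,v in k[:,0]])
            (x,y),rad=cv2.minEnclosingCircle((P*1000).astype(np.float32)); A=np.c_[2*P,np.ones(len(P))]; s=np.linalg.lstsq(A,(P**2).sum(1),rcond=None)[0]
            print("  mask",round(r["conf"],2),"fit",s[:2],"d",2*np.sqrt(s[2]+s[0]**2+s[1]**2),"encl",x,y,2*rad)
E
python3 look.py w1 nest_a black_cap_vial dropper_bottle label_roll
```

```text
tool [ 0.4406 -0.3543  0.2841] yaw jaws -91.27837983262312 q6 0.78358181365378 t 2.1833 open 0.08505901008869812 F [-1.2464 -0.4775  0.0523]
nest_a [(0.93, [0.4559, -0.0099, -0.0006], [28, 151]), (0.73, [0.4318, -0.3802, 0.0023], [274, 162]), (0.72, [0.584, -0.0162, 0.0006], [10, 59])]
  mask 0.98 fit [ 0.4322 -0.3807] d 0.09177841737813501 encl 432.1954650878906 -380.9357604980469 93.77759552001953
  mask 0.86 fit [ 0.4554 -0.009 ] d 0.08130071381279284 encl 455.07476806640625 -8.798315048217773 84.62173461914062
  mask 0.77 fit [ 0.5798 -0.0231] d 0.05908226774144924 encl 581.207275390625 -18.15117073059082 67.74884033203125
black_cap_vial [(0.93, [0.4496, -0.1346, -0.0015], [112, 154])]
dropper_bottle [(0.55, [0.5479, -0.4017, -0.0021], [289, 80])]
label_roll [(0.74, [0.4579, -0.2533, 0.0009], [189, 147])]
```

Request:
arm_command(
  plan=[
    [[0,-0.036,0,0.4,0,0,0.085],[0,-0.036,0,0.4,0,0,0.085],[0,-0.036,0,0.4,0,0,0.085],[0,-0.036,0,0,0,0,0.085],[0,-0.036,0,0,0,0,0.085],[0,-0.036,0,0,0,0,0.085],[0,-0.036,0,0,0,0,0.085],[0,-0.036,0,0,0,0,0.085],[0,-0.036,0,0,0,0,0.085],[0,-0.036,0,0,0,0,0.085],[0,-0.036,0,0,0,0,0.085],[0,0,0,0,0,0,0.085],[0,0,0,0,0,0,0.085]],
  ],
)

```text
t: 3.57
tool_pos: [0.4581, 0.0411, 0.2827]
tool_rot: [-2.186, 0.09, 2.175]
contact_force: [-0.2, 0.9, 0.7]
opening: 0.0848
```

```bash
python3 look.py w2 nest_a black_cap_vial tall_jar slim_vial small_jar
```

```text
tool [0.4581 0.0411 0.2827] yaw jaws -94.67634923064257 q6 1.5803191658829494 t 3.5667 open 0.08481285608746562 F [-0.2137  0.8973  0.7187]
nest_a [(0.82, [0.4569, 0.3654, -0.0035], [48, 174]), (0.74, [0.4566, -0.0104, -0.0021], [291, 155])]
  mask 0.91 fit [ 0.4556 -0.0093] d 0.07852779481746291 encl 455.1031188964844 -8.958634376525879 81.33636474609375
  mask 0.73 fit [0.4591 0.3639] d 0.05738270557347091 encl 459.4306945800781 363.6316223144531 60.448585510253906
  mask 0.72 fit [ 0.5815 -0.0178] d 0.06552736395358834 encl 581.2096557617188 -17.660308837890625 67.80506896972656
  mask 0.59 fit [ 0.4266 -0.3449] d 0.025347674423382927 encl 425.44720458984375 -338.9741516113281 34.29754638671875
black_cap_vial [(0.89, [0.4515, -0.1322, -0.0001], [372, 152])]
tall_jar [(0.63, [0.4292, 0.1262, -0.001], [204, 180])]
slim_vial [(0.76, [0.4365, 0.2438, -0.0004], [127, 182])]
small_jar [(0.7, [0.588, 0.3673, 0.0003], [19, 85]), (0.62, [0.5222, 0.2902, 0.0005], [84, 128])]
```

View pics/w2.png

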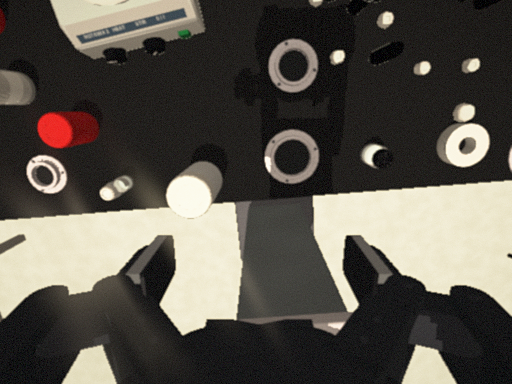

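The nests are confirmed: b at px (292,156), c at (293,66), d at (47,174). The containers are tall jar (194,190), slim vial (117,187) and black vial (378,155). I'll refine the container positions by fitting silhouettes.

```bash
cat > fit.py <<'E'
from h import *
import sys
from scipy.optimize import minimize
S={"tall_jar":[(28.5,0,98)],"small_jar":[(20.5,0,45),(22.5,42,64)],"black_cap_vial":[(14.5,0,32),(16,32,50)],"slim_vial":[(11.5,0,46),(8.5,46,62)]}
def sil(c,T,th,x,y,k=4):
    m=np.zeros((384*k,512*k),np.uint8); a=np.linspace(0,2*np.pi,40)
    for r,z0,z1 in S[th]:
        P=np.array([[x+r/1e3*np.cos(t),y+r/1e3*np.sin(t),z/1e3] for z in (z0,z1) for t in a])
        q=np.c_[P,np.ones(len(P))]@np.linalg.inv(T).T; uv=np.c_[c["fx"]*q[:,0]/q[:,2]+c["cx"],c["fy"]*q[:,1]/q[:,2]+c["cy"]]
        cv2.fillConvexPoly(m,cv2.convexHull(np.round((uv+.5)*k).astype(np.int32)),1)
    return cv2.resize(m.astype(np.float32),(512,384),interpolation=cv2.INTER_AREA)
def fit(cam,th,x,y):
    c,T=T_of(cam); get_image(cam); best=None
    for r in cut_out(cam,th):
        m=r["mask"].astype(np.float32)
        f=lambda p:-np.minimum(m,sil(c,T,th,*p)).sum()/np.maximum(m,sil(c,T,th,*p)).sum()
        if f((x,y))>-.15: continue
        s=minimize(f,(x,y),method="Nelder-Mead",options=dict(initial_simplex=[(x,y),(x+.006,y),(x,y+.006)],xatol=2e-4))
        print(cam,th,round(r["conf"],2),"xy",s.x,"IoU",-s.fun)
if __name__=="__main__":
    for th,x,y in [("tall_jar",.431,.128),("black_cap_vial",.451,-.131),("slim_vial",.437,.244),("small_jar",.584,.368)]:
        for cam in sys.argv[1:]: fit(cam,th,x,y)
E
python3 fit.py wrist top scene
```

```text
wrist tall_jar 0.92 xy [0.4332 0.1256] IoU 0.9311091899871826
top tall_jar 0.39 xy [0.4357 0.137 ] IoU 0.3994687795639038
scene tall_jar 0.83 xy [0.4328 0.1276] IoU 0.9327093362808228
wrist black_cap_vial 0.9 xy [ 0.4522 -0.1245] IoU 0.8424011468887329
top black_cap_vial 0.42 xy [ 0.4545 -0.1225] IoU 0.8021107912063599
scene black_cap_vial 0.54 xy [ 0.4529 -0.1328] IoU 0.7596721053123474
wrist slim_vial 0.9 xy [0.4372 0.2467] IoU 0.9174291491508484
top slim_vial 0.49 xy [0.44   0.2471] IoU 0.47058823704719543
scene slim_vial 0.61 xy [0.4377 0.2458] IoU 0.8064106106758118
wrist small_jar 0.61 xy [0.5838 0.3678] IoU 0.9448731541633606
top small_jar 0.59 xy [0.5856 0.3703] IoU 0.8352668285369873
scene small_jar 0.66 xy [0.5847 0.3664] IoU 0.8718981146812439
```

```bash
python3 -c "
from h import *
go([0.433,0.1265,0.16],90)"
```

```text
turn deg [-4.7822 -0.2922 -0.0292]
shift mm [122.4861 -83.501   32.8204]
tool [0.4581 0.0406 0.2827] yaw jaws -94.78225049148199 q6 1.5809051229147513 t 5.1167 open 0.08485602660024402 F [ 0.2227  0.1393 -0.2819]
```

Request:
arm_command(
  plan=[
    [[0.02,-0.014,0.005,-4.8,-0.3,0,0.085],[0.021,-0.016,0.005,0,0,0,0.085],[0.021,-0.016,0.005,0,0,0,0.085],[0.021,-0.016,0.005,0,0,0,0.085],[0.021,-0.016,0.005,0,0,0,0.085],[0.021,-0.009,0.002,0,0,0,0.085],[0,0,0,0,0,0,0.085],[0,0,0,0,0,0,0.085]],
  ],
)

```text
t: 5.78
tool_pos: [0.4334, 0.1302, 0.1556]
tool_rot: [2.226, 0.0, -2.212]
contact_force: [0.2, -0.5, 0.3]
opening: 0.0851
```

```bash
python3 -c "
from h import *
go([0.433,0.1265,0.046],90)"
```

```text
turn deg [ 0.1362 -0.3713 -0.1254]
shift mm [109.5784   3.4359   1.0919]
tool [0.4334 0.1302 0.1556] yaw jaws -89.86417139058965 q6 1.6979537488046499 t 5.7833 open 0.08512966965686895 F [ 0.2118 -0.524   0.3313]
```

Request:
arm_command(
  plan=[
    [[0.018,0.0034,0.001,0.1,-0.4,0,0.085],[0.023,0,0,0,0,0,0.085],[0.023,0,0,0,0,0,0.085],[0.023,0,0,0,0,0,0.085],[0.019,0,0,0,0,0,0.085],[0,0,0,0,0,0,0.085],[0,0,0,0,0,0,0.085]],
  ],
)

```text
t: 6.37
tool_pos: [0.4438, 0.1235, 0.0594]
tool_rot: [-2.243, 0.005, 2.199]
contact_force: [-0.0, -0.3, 1.3]
opening: 0.0851
```

```bash
python3 -c "
from h import *
go([0.433,0.1265,0.046],90)
fit=__import__('fit'); fit.fit('wrist','tall_jar',.433,.1265); fit.fit('scene','tall_jar',.433,.1265)"
```

```text
turn deg [-0.1737 -1.1364 -0.0921]
shift mm [13.1922 -3.0049 11.0404]
tool [0.4438 0.1235 0.0594] yaw jaws -90.17455230507952 q6 1.6874051438018034 t 6.3667 open 0.08509190264620088 F [-0.0272 -0.2646  1.2794]
wrist tall_jar 0.74 xy [0.4372 0.1265] IoU 0.7817078232765198
scene tall_jar 0.6 xy [0.4343 0.1245] IoU 0.7709353566169739
```

Request:
arm_command(
  plan=[
    [[0.004,-0.002,0.006,0,-1.1,0,0.085],[0.004,0,0.004,0,0,0,0.085],[0.004,0,0,0,0,0,0.085],[0,0,0,0,0,0,0.085],[0,0,0,0,0,0,0.085]],
  ],
)

```text
t: 6.98
tool_pos: [0.4355, 0.1267, 0.0505]
tool_rot: [-2.229, 0.003, 2.213]
contact_force: [-1.1, -0.1, -0.7]
opening: 0.0849
```

```bash
python3 -c "
from h import *
go([0.433,0.1265,0.046],90)
print(ctrl.get_obs()['q'])"
```

```text
turn deg [-0.1116 -0.4098 -0.0215]
shift mm [4.4981 0.1627 2.5709]
tool [0.4355 0.1267 0.0505] yaw jaws -90.11168731742993 q6 1.6927245979949574 t 6.9833 open 0.08487755759405347 F [-1.1291 -0.138  -0.6873]
[ 0.1194 -0.1839  2.1576 -0.0013  1.1608  1.6927]
```

Request:
arm_command(
  plan=[
    [[0,0,0.0025,0,-0.4,0,0.085],[0,0,0,0,0,0,0.03],[0,0,0,0,0,0,0.03],[0,0,0,0,0,0,0.03],[0,0,0,0,0,0,0.03],[0,0,0,0,0,0,0.03],[0,0,0,0,0,0,0.03],[0,0,0,0,0,0,0.03]],
  ],
  squeeze=45,
)

```text
t: 7.65
tool_pos: [0.433, 0.1269, 0.0508]
tool_rot: [-2.22, 0.002, 2.221]
contact_force: [-0.1, 0.3, 0.4]
opening: 0.0531
```

```bash
python3 -c "
from h import *
go([0.432,-0.3805,0.16],90)"
```

```text
turn deg [-0.1008  0.0132  0.0061]
shift mm [-109.2852  507.4308    0.1215]
tool [0.433  0.1269 0.0508] yaw jaws -90.10075362388208 q6 1.6924024790017413 t 7.65 open 0.05310064325556011 F [-0.0517  0.2523  0.3996]
```

Request:
arm_command(
  plan=[
    [[-0.01,0,0,0,0,0,0.03],[-0.02,0,0,0,0,0,0.03],[-0.02,0,0,0,0,0,0.03],[-0.02,0,0,0,0,0,0.03],[-0.02,0,0,0,0,0,0.03],[-0.018,0.01,0,0,0,0,0.03],[0,0.02,0,0,0,0,0.03],[0,0.03,0,0,0,0,0.03],[0,0.03,0,0,0,0,0.03],[0,0.03,0,0,0,0,0.03],[0,0.03,0,0,0,0,0.03],[0,0.03,0,0,0,0,0.03],[0,0.03,0,0,0,0,0.03],[0,0.03,0,0,0,0,0.03],[0,0.03,0,0,0,0,0.03],[0,0.03,0,0,0,0,0.03],[0,0.03,0,0,0,0,0.03],[0,0.02,0,0,0,0,0.03],[0,0,0,0,0,0,0.03]],
  ],
)

```text
t: 9.23
tool_pos: [0.4289, -0.2392, 0.1736]
tool_rot: [2.218, -0.001, -2.216]
contact_force: [-0.0, 0.5, -1.0]
opening: 0.0532
```

```bash
python3 -c "
from h import *
go([0.432,-0.3805,0.16],90)"
```

```text
turn deg [ 0.2282 -0.0596 -0.2866]
shift mm [ 14.2798 141.2393  -2.478 ]
tool [ 0.4289 -0.2392  0.1736] yaw jaws -89.77196249877215 q6 0.90894780645374 t 9.2333 open 0.05315735463575783 F [-0.0261  0.5137 -1.0313]
```

Request:
arm_command(
  plan=[
    [[0,0.025,0,0,0,-0.3,0.03],[0,0.03,-0.002,0.2,0,0,0.03],[0,0.03,0,0,0,0,0.03],[0.01,0.03,0,0,0,0,0.03],[0.02,0.018,0,0,0,0,0.03],[0.02,0.008,0,0,0,0,0.03],[0.02,0,0,0,0,0,0.03],[0,0,0,0,0,0,0.03],[0,0,0,0,0,0,0.03]],
  ],
)

```text
t: 9.98
tool_pos: [0.4319, -0.3844, 0.106]
tool_rot: [-2.225, -0.001, 2.217]
contact_force: [-0.2, 0.3, -0.7]
opening: 0.0532
```

```bash
python3 -c "
from h import *
go([0.432,-0.3805,0.0545],90)
save(get_image('wrist'),'w3.png')"
```

```text
turn deg [ 0.0126 -0.1959  0.0645]
shift mm [51.4933 -3.8823  0.0958]
tool [ 0.4319 -0.3844  0.106 ] yaw jaws -89.9872450416158 q6 0.7119012277013802 t 9.9833 open 0.053193994657215755 F [-0.2129  0.3404 -0.6632]
```

View pics/w3.png

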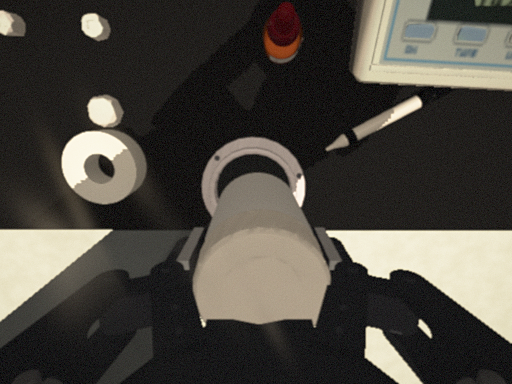

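The jar hangs upright over nest_a (flange centre ~px (254,185)), with the dropper and label roll clear.

Request:
arm_command(
  plan=[
    [[0.006,-0.0039,0,0,0,0,0.03],[0.01,0,0,0,0,0,0.03],[0.01,0,0,0,0,0,0.03],[0.005,0,0,0,0,0,0.03],[0,0,0,0,0,0,0.03],[0,0,0,0,0,0,0.03]],
  ],
)

```text
t: 10.53
tool_pos: [0.4343, -0.3788, 0.0768]
tool_rot: [2.226, 0.001, -2.21]
contact_force: [-0.4, -0.5, -2.1]
opening: 0.0531
```

```bash
python3 -c "
from h import *
go([0.432,-0.3805,0.0545],90)
fit=__import__('fit')
fit.S['tall_jar']=[(28.5,20,118)]
for c in('wrist','scene'):fit.fit(c,'tall_jar',.432,-.38)
"
```

```text
turn deg [ 0.2233 -0.433  -0.1678]
shift mm [22.2608  1.6701  2.4746]
tool [ 0.4343 -0.3788  0.0768] yaw jaws -89.77737856409844 q6 0.7173124032582582 t 10.5333 open 0.053144147731459694 F [-0.3756 -0.4973 -2.0823]
wrist tall_jar 0.8 xy [ 0.435  -0.3807] IoU 0.8850033283233643
scene tall_jar 0.72 xy [ 0.4384 -0.3978] IoU 0.6942557692527771
```

Request:
arm_command(
  plan=[
    [[0.004,0.0017,0.0025,0,-0.5,-0.2,0.03],[0.006,0,0.001,0,0,0,0.03],[0.005,0,0.001,0,0,0,0.03],[0,0,0,0,0,0,0.03],[0,0,0,0,0,0,0.03]],
  ],
)

```text
t: 11.15
tool_pos: [0.4299, -0.3822, 0.062]
tool_rot: [2.219, 0.002, -2.219]
contact_force: [0.8, -0.6, -0.2]
opening: 0.0531
```

```bash
python3 -c "
from h import *
go([0.432,-0.3805,0.0545],90)"
```

```text
turn deg [ 0.1732  0.006  -0.0911]
shift mm [ 7.454  -1.6911 -2.0766]
tool [ 0.4299 -0.3822  0.062 ] yaw jaws -89.82680364220084 q6 0.7127595589447098 t 11.15 open 0.05308561368761065 F [ 0.7988 -0.6112 -0.232 ]
```

Request:
arm_command(
  plan=[
    [[0.002,-0.0017,-0.002,0,0,0,0.03],[0.003,0,0,0,0,0,0.03],[0.002,0,0,0,0,0,0.03],[0,0,0,0,0,0,0.03],[0,0,0,0,0,0,0.03]],
  ],
)

```text
t: 11.57
tool_pos: [0.4321, -0.3801, 0.0539]
tool_rot: [2.219, 0.002, -2.22]
contact_force: [0.0, 0.7, -1.9]
opening: 0.0532
```

```bash
python3 -c "
from h import *
go([0.432,-0.3805,0.054],90)"
```

```text
turn deg [ 0.1735  0.0214 -0.0615]
shift mm [-0.1416  0.4064  0.0587]
tool [ 0.4321 -0.3801  0.0539] yaw jaws -89.82644700495997 q6 0.7178703569907067 t 11.5667 open 0.053242282377350396 F [ 0.0087  0.6652 -1.8728]
```

Request:
arm_command(
  plan=[
    [[0,0,0,0,0,0,0.065],[0,0,0,0,0,0,0.085],[0,0,0,0,0,0,0.085],[0,0,0,0,0,0,0.085],[0,0,0,0,0,0,0.085],[-0.01,0,0,0,0,0,0.085],[-0.02,0,0,0,0,0,0.085],[-0.02,0,0,0,0,0,0.085],[-0.02,0,0,0,0,0,0.085],[-0.02,0,0,0,0,0,0.085],[-0.02,0,0,0,0,0,0.085],[0,0,0,0,0,0,0.085]],
  ],
)

```text
t: 12.57
tool_pos: [0.4325, -0.3805, 0.1739]
tool_rot: [2.22, -0.0, -2.217]
contact_force: [0.5, -0.2, 1.2]
opening: 0.0852
```

```bash
python3 -c "
from h import *
go([0.452,-0.125,0.15],90)
fit=__import__('fit')
fit.S['tall_jar']=[(28.5,3,101)]
for c in('wrist','scene'):fit.fit(c,'tall_jar',.432,-.38)
fit.fit('wrist','black_cap_vial',.452,-.125)
save(get_image('wrist'),'w4.png')
"
```

```text
turn deg [ 0.1735 -0.0804 -0.1815]
shift mm [  23.1417 -255.4694  -20.2472]
tool [ 0.4325 -0.3805  0.1739] yaw jaws -89.82658573941686 q6 0.7178276654891007 t 12.5667 open 0.08516351277750815 F [ 0.4902 -0.189   1.1908]
wrist tall_jar 0.59 xy [ 0.4334 -0.3804] IoU 0.9291488528251648
scene tall_jar 0.65 xy [ 0.4346 -0.3935] IoU 0.9365097880363464
wrist black_cap_vial 0.74 xy [ 0.451  -0.1292] IoU 0.9210381507873535
```

View pics/w4.png

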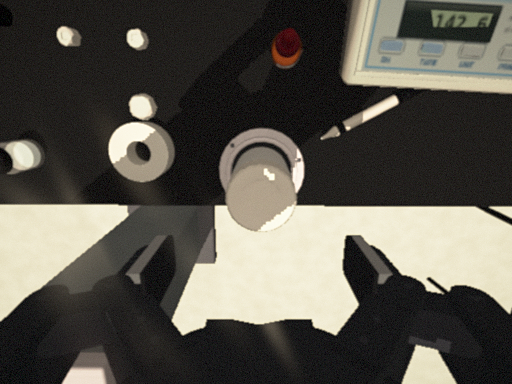

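Tall jar is upright in nest_a (px (262,180)), and the bystanders haven't moved. Next the black-cap vial, at far left px (20,157).

Request:
arm_command(
  plan=[
    [[0,-0.015,-0.002,0,0,0,0.07],[0,-0.03,-0.003,0,0,0,0.07],[0,-0.03,-0.003,0,0,0,0.07],[0,-0.03,-0.003,0,0,0,0.07],[0,-0.03,-0.003,0,0,0,0.07],[0,-0.03,-0.003,0,0,0,0.07],[0,-0.03,-0.003,0,0,0,0.07],[0,-0.03,0,0,0,0,0.07],[0.01,-0.02,0,0,0,0,0.07],[0.013,-0.01,0,0,0,0,0.07],[0,0,0,0,0,0,0.07],[0,0,0,0,0,0,0.07]],
  ],
)

```text
t: 13.92
tool_pos: [0.4431, -0.1012, 0.1336]
tool_rot: [-2.189, -0.025, 2.236]
contact_force: [0.2, 0.6, 0.4]
opening: 0.07
```

```bash
python3 -c "
from h import *
go([0.4515,-0.127,0.021],90)
fit=__import__('fit')
fit.fit('wrist','black_cap_vial',.452,-.125)
c,T=T_of('wrist'); print(w(T,mark_of('wrist','black_cap_vial')[0]['at']))
"
```

```text
turn deg [0.1447 1.2033 1.1313]
shift mm [111.8719  28.075  -10.7335]
tool [ 0.4431 -0.1012  0.1336] yaw jaws -89.86717514692607 q6 1.1711912863015759 t 13.9167 open 0.07003000899490233 F [0.1926 0.6435 0.447 ]
wrist black_cap_vial 0.97 xy [ 0.4542 -0.1264] IoU 0.879550576210022
[ 0.4532 -0.1338  0.0014]
```

Request:
arm_command(
  plan=[
    [[0,0.014,-0.005,0,1.2,1.1,0.07],[0.01,0.013,-0.005,0,0,0,0.07],[0.018,0,0,0,0,0,0.07],[0.018,0,0,0,0,0,0.07],[0.01,0,0,0,0,0,0.07],[0,0,0,0,0,0,0.07],[0,0,0,0,0,0,0.07]],
  ],
)

```text
t: 14.65
tool_pos: [0.4584, -0.1392, 0.0825]
tool_rot: [-2.233, 0.018, 2.207]
contact_force: [-0.2, 0.3, 0.8]
opening: 0.0698
```

```bash
python3 -c "
from h import *
go([0.453,-0.128,0.021],90)
fit=__import__('fit')
fit.fit('wrist','black_cap_vial',.452,-.125)
"
```

```text
turn deg [-0.5471 -0.6735 -0.3834]
shift mm [ 61.3616 -11.5176   6.2678]
tool [ 0.4584 -0.1392  0.0825] yaw jaws -90.54935683724185 q6 1.1310669377112006 t 14.65 open 0.06976930935044341 F [-0.1548  0.2798  0.7822]
wrist black_cap_vial 0.63 xy [ 0.4545 -0.1288] IoU 0.8373820781707764
```

Request:
arm_command(
  plan=[
    [[0.005,-0.011,0.005,-0.5,-0.7,-0.4,0.07],[0.015,0,0,0,0,0,0.07],[0.015,0,0,0,0,0,0.07],[0.006,0,0,0,0,0,0.07],[0,0,0,0,0,0,0.07],[0,0,0,0,0,0,0.07]],
  ],
)

```text
t: 15.25
tool_pos: [0.4563, -0.126, 0.0454]
tool_rot: [2.226, 0.001, -2.212]
contact_force: [0.4, -0.1, 0.0]
opening: 0.0704
```

```bash
python3 -c "
from h import *
go([0.4535,-0.128,0.021],90)
fit=__import__('fit')
fit.fit('scene','black_cap_vial',.452,-.125)
"
```

```text
turn deg [ 0.1555 -0.3643 -0.0822]
shift mm [24.4168  1.9118  3.0022]
tool [ 0.4563 -0.126   0.0454] yaw jaws -89.84479445033351 q6 1.1398088854331463 t 15.25 open 0.07037979077141736 F [ 0.385  -0.0965  0.032 ]
scene black_cap_vial 0.47 xy [ 0.4539 -0.1338] IoU 0.5324503183364868
```

Request:
arm_command(
  plan=[
    [[0.007,0.0018,0.003,0,-0.4,0,0.07],[0.01,0,0.001,0,0,0,0.07],[0.006,0,0,0,0,0,0.07],[0,0,0,0,0,0,0.07],[0,0,0,0,0,0,0.07]],
  ],
)

```text
t: 15.77
tool_pos: [0.4537, -0.1291, 0.0226]
tool_rot: [2.222, -0.001, -2.215]
contact_force: [0.5, 0.2, -0.1]
opening: 0.0698
```

```bash
python3 -c "
from h import *
go([0.4535,-0.128,0.021],90)
save(get_image('wrist'),'w5.png')
"
```

```text
turn deg [ 0.1327 -0.1661 -0.1988]
shift mm [ 1.5938 -1.0669  0.1982]
tool [ 0.4537 -0.1291  0.0226] yaw jaws -89.86763365240874 q6 1.1355085581121984 t 15.7667 open 0.06975223037947692 F [ 0.4615  0.1614 -0.1162]
```

View pics/w5.png

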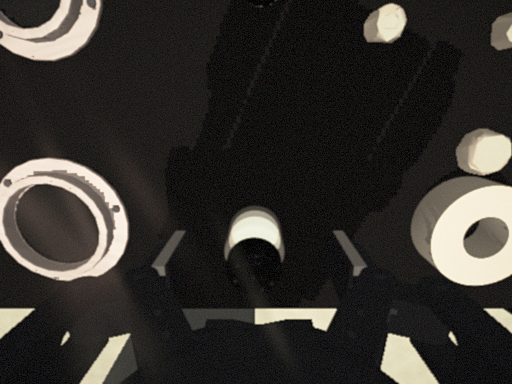

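The vial sits centred between the fingers at px (256,248), so I'll close and lift.

Request:
arm_command(
  plan=[
    [[0.001,0,0,0,0,0,0.05],[0,0,0,0,0,0,0.01],[0,0,0,0,0,0,0.01],[0,0,0,0,0,0,0.01],[0,0,0,0,0,0,0.01],[0,0,0,0,0,0,0.01],[0,0,0,0,0,0,0.01],[0,0,0,0,0,0,0.01],[0,0,0,0,0,0,0.01]],
  ],
  squeeze=40,
)

```text
t: 16.57
tool_pos: [0.4545, -0.1294, 0.0225]
tool_rot: [2.223, -0.002, -2.213]
contact_force: [0.2, -1.0, -0.2]
opening: 0.0287
```

```bash
python3 -c "
from h import *
go([0.581,-0.018,0.1],90)
"
```

```text
turn deg [ 0.1326 -0.2658 -0.2405]
shift mm [ -77.3325 -110.8027 -127.0963]
tool [ 0.4545 -0.1294  0.0225] yaw jaws -89.86794222167342 q6 1.135474708646728 t 16.5667 open 0.02871442324516759 F [ 0.233  -0.9545 -0.2488]
```

Request:
arm_command(
  plan=[
    [[-0.01,0,0,0,0,0,0.01],[-0.02,0,0,0,0,0,0.01],[-0.02,0,0,0,0,0,0.01],[-0.015,-0.01,-0.012,0,0,0,0.01],[0,-0.02,-0.023,0,0,0,0.01],[0,-0.02,-0.023,0,0,0,0.01],[0,-0.02,-0.023,0,0,0,0.01],[0,-0.015,-0.018,0,0,0,0.01],[0,-0.008,-0.01,0,0,0,0.01],[0,0,0,0,0,0,0.01],[0,0,0,0,0,0,0.01]],
  ],
)

```text
t: 17.48
tool_pos: [0.5689, -0.0319, 0.0986]
tool_rot: [2.23, -0.005, -2.208]
contact_force: [-0.6, 0.1, -0.4]
opening: 0.0286
```

```bash
python3 -c "
from h import *
go([0.5815,-0.018,0.1],90)
"; python3 look.py w6 nest_c
```

```text
turn deg [ 0.0014 -0.5742 -0.2781]
shift mm [ -1.3711 -13.864  -12.615 ]
tool [ 0.5689 -0.0319  0.0986] yaw jaws -89.99998753128381 q6 1.3866701555519017 t 17.4833 open 0.028583883356206773 F [-0.5983  0.0586 -0.4095]
tool [ 0.5689 -0.0319  0.0986] yaw jaws -89.99998753128381 q6 1.3866701555519017 t 17.4833 open 0.028583883356206773 F [-0.5983  0.0586 -0.4095]
nest_c [(0.7, [0.5866, -0.022, 0.001], [244, 172]), (0.65, [0.4572, -0.0091, -0.0015], [233, 299])]
  mask 0.69 fit [ 0.455  -0.0217] d 0.049858917715891966 encl 457.95245361328125 -21.822874069213867 65.88118743896484
  mask 0.57 fit [ 0.5818 -0.0175] d 0.0655522392527323 encl 581.119873046875 -17.62185287475586 67.72945404052734
```

Request:
arm_command(
  plan=[
    [[0,-0.007,-0.006,0,-0.6,-0.3,0.01],[0,-0.006,-0.006,0,0,0,0.01],[0.012,0,0,0,0,0,0.01],[0.015,0,0,0,0,0,0.01],[0.01,0,0,0,0,0,0.01],[0.005,0,0,0,0,0,0.01],[0,0,0,0,0,0,0.01],[0,0,0,0,0,0,0.01]],
  ],
)

```text
t: 18.3
tool_pos: [0.5787, -0.0204, 0.0514]
tool_rot: [-2.213, 0.005, 2.223]
contact_force: [1.0, 1.0, -0.2]
opening: 0.0286
```

```bash
python3 -c "
from h import *
go([0.5815,-0.0178,0.0255],90)
save(get_image('wrist'),'w7.png')
"
```

```text
turn deg [-0.327   0.2691  0.0623]
shift mm [25.8734 -2.6283 -2.9499]
tool [ 0.5787 -0.0204  0.0514] yaw jaws -90.32717274671128 q6 1.412402054524599 t 18.3 open 0.028643569227444973 F [ 1.038   1.0298 -0.2497]
```

View pics/w7.png

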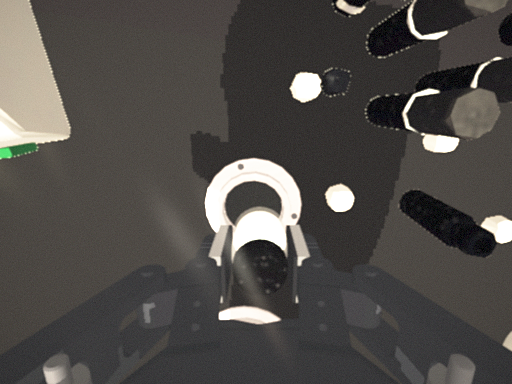

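Vial upright and just above the bore of nest_c (px (253,203)). A loose cap stands at px (340,197), so I'll open only a little at release.

Request:
arm_command(
  plan=[
    [[0.004,-0.0026,-0.0035,-0.3,0.2,0,0.01],[0.007,0,0,0,0,0,0.01],[0.006,0,0,0,0,0,0.01],[0.003,0,0,0,0,0,0.01],[0,0,0,0,0,0,0.01],[0,0,0,0,0,0,0.01]],
  ],
)

```text
t: 18.85
tool_pos: [0.5837, -0.0178, 0.031]
tool_rot: [-2.224, -0.001, 2.219]
contact_force: [0.1, 0.2, 0.1]
opening: 0.0287
```

```bash
python3 -c "
from h import *
go([0.582,-0.0178,0.0255],90)
"
```

```text
turn deg [ 0.0018 -0.1232  0.0349]
shift mm [5.5441 0.0167 1.7215]
tool [ 0.5837 -0.0178  0.031 ] yaw jaws -89.99819786482354 q6 1.4119970189264741 t 18.85 open 0.02873921613795228 F [0.1391 0.224  0.1443]
```

Request:
arm_command(
  plan=[
    [[0.002,0,0.0015,0,0,0,0.01],[0.003,0,0,0,0,0,0.01],[0,0,0,0,0,0,0.01],[0,0,0,0,0,0,0.01]],
  ],
)

```text
t: 19.18
tool_pos: [0.5824, -0.0179, 0.026]
tool_rot: [-2.225, -0.0, 2.218]
contact_force: [-0.4, -0.2, -1.0]
opening: 0.0287
```

```bash
python3 -c "
from h import *
go([0.582,-0.0178,0.0255],90)
"
```

```text
turn deg [-0.0009 -0.171   0.0226]
shift mm [ 0.5233 -0.0995  0.3688]
tool [ 0.5824 -0.0179  0.026 ] yaw jaws -90.00087487381771 q6 1.4115502962291058 t 19.1833 open 0.02873543825081334 F [-0.4187 -0.245  -0.9971]
```

Request:
arm_command(
  plan=[
    [[0,0,0,0,0,0,0.036],[0,0,0,0,0,0,0.046],[0,0,0,0,0,0,0.046],[-0.01,0,0,0,0,0,0.046],[-0.02,0,0,0,0,0,0.046],[-0.025,0,0,0,0,0,0.046],[-0.03,0,0,0,0,0,0.046],[-0.03,0,0,0,0,0,0.06],[-0.02,0,0,0,0,0,0.06],[0,0,0,0,0,0,0.06],[0,0,0,0,0,0,0.06]],
  ],
)

```text
t: 20.1
tool_pos: [0.5814, -0.0179, 0.1714]
tool_rot: [-2.225, -0.0, 2.217]
contact_force: [-0.5, 0.5, -1.5]
opening: 0.06
```

```bash
python3 -c "
from h import *
go([0.437,0.2465,0.16],90)
fit=__import__('fit')
fit.fit('wrist','slim_vial',.437,.2465)
fit.S['black_cap_vial']=[(14.5,3,35),(16,35,53)]
fit.fit('wrist','black_cap_vial',.5815,-.018)
save(get_image('wrist'),'w8.png')
"
```

```text
turn deg [-0.0058 -0.2074  0.0174]
shift mm [  11.0065 -264.3816  144.5055]
tool [ 0.5814 -0.0179  0.1714] yaw jaws -90.0057263704092 q6 1.4116193127189633 t 20.1 open 0.06000303257443119 F [-0.5059  0.5049 -1.5164]
wrist slim_vial 0.73 xy [0.4369 0.2463] IoU 0.9130328893661499
wrist black_cap_vial 0.61 xy [ 0.5824 -0.0196] IoU 0.8803583979606628
```

View pics/w8.png

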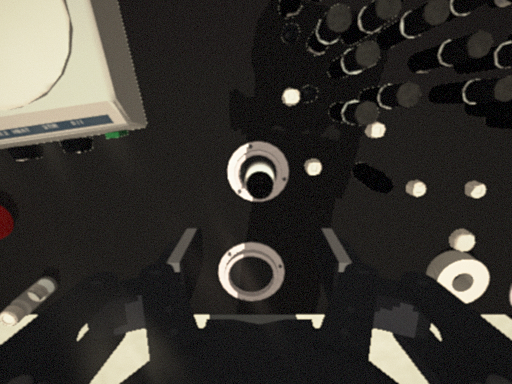

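Black vial is standing in nest_c (px (259,178)). Next, the slim vial.

Request:
arm_command(
  plan=[
    [[0,-0.015,0.008,0,0,0,0.06],[0,-0.03,0.016,0,0,0,0.06],[0,-0.03,0.016,0,0,0,0.06],[0,-0.03,0.016,0,0,0,0.06],[0,-0.03,0.016,0,0,0,0.06],[0,-0.03,0.016,0,0,0,0.06],[0,-0.03,0.016,0,0,0,0.06],[0,-0.03,0.016,0,0,0,0.06],[0,-0.02,0.011,0,0,0,0.06],[0,-0.01,0.006,0,0,0,0.06],[0,0,0,0,0,0,0.06],[0,0,0,0,0,0,0.06]],
  ],
)

```text
t: 21.35
tool_pos: [0.4211, 0.2517, 0.1519]
tool_rot: [-2.183, 0.001, 2.259]
contact_force: [0.0, -0.2, -0.3]
opening: 0.0598
```

```bash
python3 -c "
from h import *
go([0.437,0.2463,0.08],90)
fit=__import__('fit')
fit.fit('wrist','slim_vial',.437,.2465)
fit.fit('wrist','small_jar',.584,.368)
"; python3 look.py w9 nest_d small_jar
```

```text
turn deg [-0.0423  1.9475 -0.0345]
shift mm [ 71.3182   5.3024 -18.3188]
tool [0.4211 0.2517 0.1519] yaw jaws -90.04172027412055 q6 1.9489396515330777 t 21.35 open 0.059758472520864116 F [ 0.007  -0.1868 -0.3024]
wrist slim_vial 0.78 xy [0.4367 0.2458] IoU 0.9080093502998352
wrist small_jar 0.64 xy [0.5835 0.3674] IoU 0.9381577968597412
tool [0.4228 0.2505 0.1527] yaw jaws -90.23711545438601 q6 1.9488896544426495 t 21.55 open 0.05983170216803531 F [ 0.2169 -0.425   0.175 ]
nest_d [(0.55, [0.4567, 0.3681, 0.0002], [142, 140]), (0.28, [0.4378, 0.246, -0.0026], [261, 157])]
  mask 0.63 fit [0.4525 0.0039] d 0.061523881510793625 encl 454.7879943847656 -6.681801795959473 80.37295532226562
  mask 0.57 fit [0.4592 0.3636] d 0.05803957769544913 encl 458.8914794921875 363.5372009277344 60.17168426513672
small_jar [(0.73, [0.5234, 0.2914, -0.0018], [213, 69])]
```

Request:
arm_command(
  plan=[
    [[0,0.004,-0.012,0,1.6,0,0.06],[0.015,0,-0.003,0,0,0,0.06],[0.02,0,0,0,0,0,0.06],[0.02,0,0,0,0,0,0.06],[0.01,0,0,0,0,0,0.06],[0,0,0,0,0,0,0.06],[0,0,0,0,0,0,0.06]],
  ],
)

```text
t: 22.33
tool_pos: [0.4428, 0.2447, 0.0885]
tool_rot: [-2.219, 0.008, 2.212]
contact_force: [-0.2, -0.8, 0.4]
opening: 0.0599
```

```bash
python3 -c "
from h import *
go([0.4368,0.246,0.019],90)
"
```

```text
turn deg [-0.5659 -0.1811  0.1337]
shift mm [69.5199 -1.066   6.2122]
tool [0.4428 0.2447 0.0885] yaw jaws -90.5657288086 q6 1.9373925681613766 t 22.3333 open 0.05987841314894547 F [-0.1946 -0.7836  0.386 ]
```

Request:
arm_command(
  plan=[
    [[0,-0.001,0.006,-0.5,-0.2,0.1,0.06],[0.006,0,0,0,0,0,0.06],[0.012,0,0.001,0,0,0,0.06],[0.012,0,0.001,0,0,0,0.06],[0.008,0,0,0,0,0,0.06],[0.004,0,0,0,0,0,0.06],[0,0,0,0,0,0,0.06],[0,0,0,0,0,0,0.06]],
  ],
)

```text
t: 23.0
tool_pos: [0.4367, 0.2472, 0.0473]
tool_rot: [-2.227, -0.004, 2.213]
contact_force: [0.7, -0.0, -0.4]
opening: 0.0598
```

```bash
python3 -c "
from h import *
go([0.4368,0.246,0.019],90)
fit=__import__('fit')
for c in ('wrist','scene'):fit.fit(c,'slim_vial',.437,.2465)
"
```

```text
turn deg [ 0.0141 -0.3741  0.1848]
shift mm [28.3141  1.2985  0.1114]
tool [0.4367 0.2472 0.0473] yaw jaws -89.98527684399713 q6 1.9365434744739647 t 23.0 open 0.059757812020424836 F [ 0.7435 -0.0006 -0.416 ]
wrist slim_vial 0.93 xy [0.437  0.2456] IoU 0.958571195602417
scene slim_vial 0.48 xy [0.4383 0.2455] IoU 0.7252885103225708
```

Request:
arm_command(
  plan=[
    [[0.006,0.001,0,0,-0.4,0.2,0.06],[0.01,0,0.001,0,0,0,0.06],[0.008,0,0,0,0,0,0.06],[0.003,0,0,0,0,0,0.06],[0,0,0,0,0,0,0.06],[0,0,0,0,0,0,0.06]],
  ],
)

```text
t: 23.7
tool_pos: [0.4368, 0.2464, 0.0189]
tool_rot: [-2.223, -0.0, 2.22]
contact_force: [-0.4, -0.3, 0.3]
opening: 0.06
```

```bash
python3 -c "
from h import *
go([0.437,0.246,0.019],90)
"
```

```text
turn deg [-0.0004 -0.0825  0.0242]
shift mm [-0.1387  0.4471 -0.1627]
tool [0.4368 0.2464 0.0189] yaw jaws -90.00037425945551 q6 1.9361006402448329 t 23.7 open 0.06002789388245844 F [-0.4254 -0.2913  0.2502]
```

Request:
arm_command(
  plan=[
    [[0,0,0,0,0,0,0.04],[0,0,0,0,0,0,0.005],[0,0,0,0,0,0,0.005],[0,0,0,0,0,0,0.005],[0,0,0,0,0,0,0.005],[0,0,0,0,0,0,0.005],[0,0,0,0,0,0,0.005],[0,0,0,0,0,0,0.005],[0,0,0,0,0,0,0.005]],
  ],
  squeeze=35,
)

```text
t: 24.45
tool_pos: [0.4376, 0.2468, 0.0198]
tool_rot: [-2.225, -0.001, 2.217]
contact_force: [-0.2, 0.2, -0.5]
opening: 0.0214
```

```bash
python3 -c "
from h import *
go([0.459,0.3637,0.08],90)
"
```

```text
turn deg [ 0.0038 -0.1854  0.0636]
shift mm [ -59.9731 -117.0039  -21.6499]
tool [0.4376 0.2468 0.0198] yaw jaws -89.99611094696274 q6 1.9361043239072369 t 24.45 open 0.02141650250697761 F [-0.2219  0.2114 -0.484 ]
```

Request:
arm_command(
  plan=[
    [[-0.01,0,0,0,0,0,0.005],[-0.018,0,0,0,0,0,0.005],[-0.018,0,0,0,0,0,0.005],[-0.01,-0.012,-0.003,0,0,0,0.005],[0,-0.024,-0.005,0,0,0,0.005],[0,-0.024,-0.005,0,0,0,0.005],[0,-0.022,-0.004,0,0,0,0.005],[0,-0.016,-0.003,0,0,0,0.005],[0,-0.008,0,0,0,0,0.005],[0,0,0,0,0,0,0.005],[0,0,0,0,0,0,0.005]],
  ],
)

```text
t: 25.37
tool_pos: [0.4591, 0.3573, 0.0861]
tool_rot: [-2.227, -0.002, 2.211]
contact_force: [-0.4, 0.1, -0.1]
opening: 0.0214
```

```bash
python3 -c "
from h import *
go([0.459,0.3637,0.05],90)
"; python3 look.py w10 nest_d
```

```text
turn deg [-0.0939 -0.4093  0.1849]
shift mm [36.1332 -6.2819  0.4164]
tool [0.4591 0.3573 0.0861] yaw jaws -90.09319575200449 q6 2.106579241434935 t 25.3667 open 0.021385185738131952 F [-0.4021  0.1203 -0.1048]
tool [0.4591 0.3573 0.0861] yaw jaws -90.09319575200449 q6 2.106579241434935 t 25.3667 open 0.021385185738131952 F [-0.4021  0.1203 -0.1048]
nest_d [(0.67, [0.4571, 0.3649, 0.0004], [247, 197])]
  mask 0.69 fit [0.4619 0.3639] d 0.05447082292987414 encl 459.4941711425781 363.41387939453125 59.748104095458984
```

View pics/w10.png

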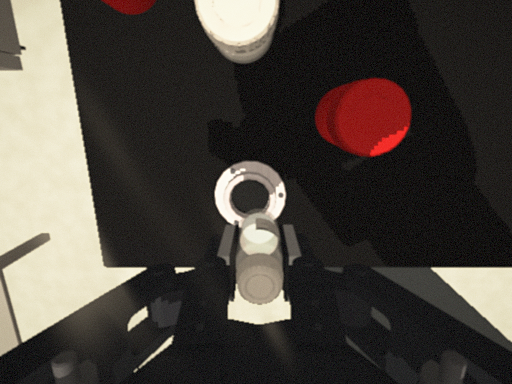

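Slim vial hangs upright beside nest_d (px (250,194)). Correcting y, then lowering.

Request:
arm_command(
  plan=[
    [[0,-0.006,0,0,-0.4,0.2,0.005],[0.008,0,0,0,0,0,0.005],[0.012,0,0.001,0,0,0,0.005],[0.01,0,0.001,0,0,0,0.005],[0.004,0,0,0,0,0,0.005],[0,0,0,0,0,0,0.005],[0,0,0,0,0,0,0.005]],
  ],
)

```text
t: 26.1
tool_pos: [0.4552, 0.3594, 0.0457]
tool_rot: [-2.214, 0.011, 2.226]
contact_force: [-0.7, -0.2, 0.4]
opening: 0.0217
```

```bash
python3 -c "
from h import *
go([0.459,0.3637,0.0229],90)
"
```

```text
turn deg [-0.3525  0.2964 -0.2165]
shift mm [22.7558 -4.3862 -3.9228]
tool [0.4552 0.3594 0.0457] yaw jaws -90.35196716906562 q6 2.117575451040332 t 26.1 open 0.021680055033104648 F [-0.7192 -0.2186  0.4083]
```

Request:
arm_command(
  plan=[
    [[0,-0.0044,-0.004,-0.3,0.3,-0.2,0.005],[0.003,0,0,0,0,0,0.005],[0.005,0,0,0,0,0,0.005],[0.003,0,0,0,0,0,0.005],[0,0,0,0,0,0,0.005],[0,0,0,0,0,0,0.005]],
  ],
)

```text
t: 26.6
tool_pos: [0.4602, 0.3646, 0.034]
tool_rot: [-2.223, -0.0, 2.219]
contact_force: [-0.0, 0.0, -0.2]
opening: 0.0216
```

```bash
python3 -c "
from h import *
go([0.459,0.3637,0.0229],90)
"
```

```text
turn deg [-0.014  -0.095   0.0398]
shift mm [11.1345  0.9526  1.2154]
tool [0.4602 0.3646 0.034 ] yaw jaws -90.01397652615644 q6 2.1146481409970117 t 26.6 open 0.021560770925481088 F [-0.0464  0.0239 -0.2416]
```

Request:
arm_command(
  plan=[
    [[0.002,0.001,0.0012,0,0,0,0.005],[0.004,0,0,0,0,0,0.005],[0.004,0,0,0,0,0,0.005],[0.001,0,0,0,0,0,0.005],[0,0,0,0,0,0,0.005],[0,0,0,0,0,0,0.005]],
  ],
)

```text
t: 27.1
tool_pos: [0.459, 0.3636, 0.0222]
tool_rot: [-2.223, -0.001, 2.219]
contact_force: [0.3, 0.2, -0.1]
opening: 0.0217
```

```bash
python3 -c "
from h import *
go([0.459,0.3637,0.0229],90)
"
```

```text
turn deg [-0.0117 -0.121   0.0544]
shift mm [-0.7294 -0.115  -0.0377]
tool [0.459  0.3636 0.0222] yaw jaws -90.0115954590569 q6 2.114165950269215 t 27.1 open 0.021741227273771375 F [ 0.2761  0.1996 -0.0508]
```

Request:
arm_command(
  plan=[
    [[0,0,0,0,0,0,0.03],[0,0,0,0,0,0,0.042],[0,0,0,0,0,0,0.042],[-0.01,0,0,0,0,0,0.042],[-0.02,0,0,0,0,0,0.042],[-0.03,0,0,0,0,0,0.042],[-0.03,0,0,0,0,0,0.042],[-0.03,0,0,0,0,0,0.07],[-0.03,0,0,0,0,0,0.07],[0,0,0,0,0,0,0.07],[0,0,0,0,0,0,0.07]],
  ],
)

```text
t: 28.02
tool_pos: [0.458, 0.363, 0.1834]
tool_rot: [-2.223, -0.001, 2.219]
contact_force: [0.1, -0.0, -1.1]
opening: 0.07
```

```bash
python3 -c "
from h import *
go([0.5837,0.3673,0.17],-31)
fit=__import__('fit')
fit.fit('wrist','small_jar',.5837,.3673)
fit.S['slim_vial']=[(11.5,3,49),(8.5,49,65)]
fit.fit('wrist','slim_vial',.459,.3637)
save(get_image('wrist'),'w11.png')
"
```

```text
turn deg [-59.0141  -0.1354  -0.0122]
shift mm [  13.6848   -4.2767 -125.7097]
tool [0.458  0.363  0.1834] yaw jaws -90.01404421995336 q6 2.1142037697739333 t 28.0167 open 0.07003155744733484 F [ 0.1078 -0.0161 -1.0522]
wrist small_jar 0.88 xy [0.582  0.3672] IoU 0.9364943504333496
wrist slim_vial 0.97 xy [0.4587 0.3618] IoU 0.9330468773841858
```

View pics/w11.png

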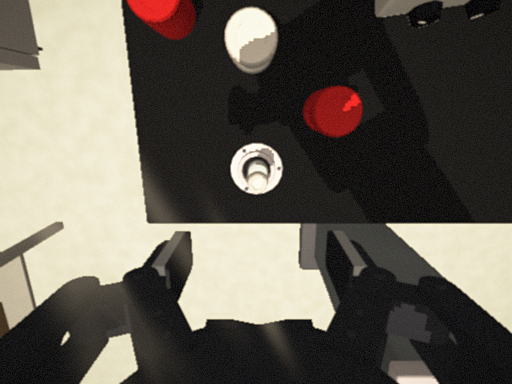

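Slim vial stands in nest_d (px (257,172)). Next the white small jar at px (250,40). The red ones at (335,112) and (165,15) lie either side of the chosen jaw line.

Request:
arm_command(
  plan=[
    [[0,-0.001,-0.012,0,0,0,0.07],[0,-0.001,-0.024,0,0,0,0.07],[0,-0.001,-0.026,0,0,0,0.07],[0,-0.001,-0.026,0,0,0,0.07],[0,0,-0.024,0,0,0,0.07],[0,0,-0.01,0,0,0,0.07],[0,0,0,-6.5,0,0,0.07],[0,0,0,-6.5,0,0,0.07],[0,0,0,-6.5,0,0,0.07],[0,0,0,-6.5,0,0,0.07],[0,0,0,-6.5,0,0,0.07],[0,0,0,-6.5,0,0,0.07],[0,0,0,-6.5,0,0,0.07],[0,0,0,-6.5,0,0,0.07],[0,0,0,-6.0,0,0,0.07],[0,0,0,0,0,0,0.07],[0,0,0,0,0,0,0.07]],
  ],
)

```text
t: 29.68
tool_pos: [0.5809, 0.3601, 0.1498]
tool_rot: [1.535, 0.924, -1.617]
contact_force: [0.2, 0.1, 0.4]
opening: 0.0701
```

```bash
python3 -c "
from h import *
go([0.583,0.3673,0.1],-31)
fit=__import__('fit')
fit.fit('wrist','small_jar',.5837,.3673)
"
```

```text
turn deg [1.6655 2.1802 1.3922]
shift mm [49.4765 -0.4581 -9.1299]
tool [0.5809 0.3601 0.1498] yaw jaws -29.361076545139074 q6 0.9589580573838785 t 29.6833 open 0.07012161001234099 F [0.2251 0.1462 0.4082]
wrist small_jar 0.75 xy [0.5845 0.368 ] IoU 0.9347401857376099
```

Request:
arm_command(
  plan=[
    [[0,0,-0.005,1.6,2.1,1.4,0.07],[0,0,-0.004,0,0,0,0.07],[0.01,0,0,0,0,0,0.07],[0.015,0,0,0,0,0,0.07],[0.012,0,0,0,0,0,0.07],[0,0,0,0,0,0,0.07],[0,0,0,0,0,0,0.07]],
  ],
)

```text
t: 30.37
tool_pos: [0.5853, 0.3678, 0.1072]
tool_rot: [1.594, 0.899, -1.602]
contact_force: [0.5, 0.3, 1.2]
opening: 0.07
```

```bash
python3 -c "
from h import *
go([0.584,0.3677,0.08],-31)
fit=__import__('fit')
fit.fit('wrist','small_jar',.5837,.3673)
"
```

```text
turn deg [-0.2217  0.239   0.0832]
shift mm [27.1834 -1.0626  0.6385]
tool [0.5853 0.3678 0.1072] yaw jaws -31.22186237832792 q6 0.9990739688759528 t 30.3667 open 0.07001906603646255 F [0.5329 0.2714 1.2238]
wrist small_jar 0.89 xy [0.5844 0.3684] IoU 0.9644986987113953
```

Request:
arm_command(
  plan=[
    [[0.006,-0.001,0,-0.2,0.2,0,0.07],[0.012,0,0,0,0,0,0.07],[0.014,0,0,0,0,0,0.07],[0.008,0,0,0,0,0,0.07],[0,0,0,0,0,0,0.07],[0,0,0,0,0,0,0.07]],
  ],
)

```text
t: 30.97
tool_pos: [0.5849, 0.3685, 0.0643]
tool_rot: [1.597, 0.904, -1.595]
contact_force: [0.2, -0.6, 0.3]
opening: 0.07
```

```bash
python3 -c "
from h import *
go([0.5843,0.3681,0.032],-31)
"
```

```text
turn deg [-0.0088 -0.0738  0.0239]
shift mm [32.3122 -0.3275  0.7235]
tool [0.5849 0.3685 0.0643] yaw jaws -31.00877927239427 q6 0.995048001764036 t 30.9667 open 0.07001302999889407 F [ 0.1611 -0.6276  0.29  ]
```

Request:
arm_command(
  plan=[
    [[0.006,0,0.0005,0,0,0,0.07],[0.012,0,0,0,0,0,0.07],[0.01,0,0,0,0,0,0.07],[0.004,0,0,0,0,0,0.07],[0,0,0,0,0,0,0.07],[0,0,0,0,0,0,0.07]],
  ],
)

```text
t: 31.47
tool_pos: [0.5846, 0.368, 0.0285]
tool_rot: [1.596, 0.904, -1.595]
contact_force: [0.3, 0.0, 0.6]
opening: 0.07
```

```bash
python3 -c "
from h import *
go([0.5843,0.3681,0.032],-31)
save(get_image('wrist'),'w12.png')
"
```

```text
turn deg [-0.0093 -0.0565  0.0341]
shift mm [-3.4682 -0.3086  0.0994]
tool [0.5846 0.368  0.0285] yaw jaws -31.009298837546588 q6 0.9945864563888672 t 31.4667 open 0.07003632721162828 F [0.3181 0.0037 0.5912]
```

View pics/w12.png

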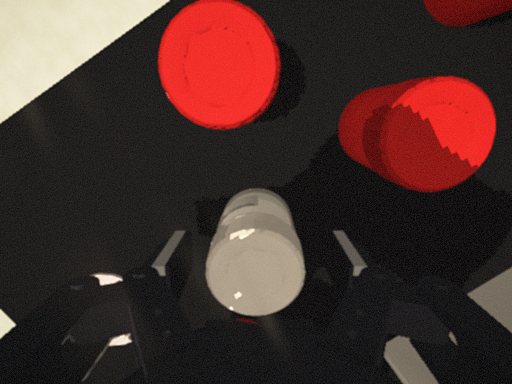

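White small jar is centred between the fingers at px (256,260), and the reds are clear. Closing.

Request:
arm_command(
  plan=[
    [[-0.003,0,0,0,0,0,0.06],[0,0,0,0,0,0,0.02],[0,0,0,0,0,0,0.02],[0,0,0,0,0,0,0.02],[0,0,0,0,0,0,0.02],[0,0,0,0,0,0,0.02],[0,0,0,0,0,0,0.02],[0,0,0,0,0,0,0.02]],
  ],
  squeeze=40,
)

```text
t: 32.18
tool_pos: [0.5859, 0.3688, 0.0346]
tool_rot: [1.6, 0.904, -1.592]
contact_force: [0.5, 0.9, 0.4]
opening: 0.0398
```

```bash
python3 -c "
from h import *
go([0.584,0.368,0.17],-31)
"
```

```text
turn deg [-0.0068 -0.2488 -0.0819]
shift mm [-135.4557   -1.0387    1.0649]
tool [0.5859 0.3688 0.0346] yaw jaws -31.007025111236462 q6 0.9946051572468572 t 32.1833 open 0.03984558556737845 F [0.4625 0.8923 0.3734]
```

Request:
arm_command(
  plan=[
    [[-0.01,0,0,0,0,0,0.02],[-0.02,0,0,0,0,0,0.02],[-0.025,0,0,0,0,0,0.02],[-0.025,0,0,0,0,0,0.02],[-0.025,0,0,0,0,0,0.02],[-0.015,0.002,0.012,0,0,0,0.02],[0,0.005,0.024,0,0,0,0.02],[0,0.0065,0.03,0,0,0,0.02],[0,0.0065,0.03,0,0,0,0.02],[0,0.0065,0.03,0,0,0,0.02],[0,0.0065,0.03,0,0,0,0.02],[0,0.0065,0.03,0,0,0,0.02],[0,0.0065,0.03,0,0,0,0.02],[0,0.0065,0.03,0,0,0,0.02],[0,0.0065,0.03,0,0,0,0.02],[0,0.006,0.026,0,0,0,0.02],[0,0.004,0.018,0,0,0,0.02],[0,0.002,0.01,0,0,0,0.02],[0,0,0,0,0,0,0.02],[0,0,0,0,0,0,0.02]],
  ],
)

```text
t: 33.85
tool_pos: [0.4731, 0.0367, 0.1727]
tool_rot: [1.609, 0.898, -1.574]
contact_force: [-0.7, 1.0, -0.9]
opening: 0.0395
```

```bash
python3 -c "
from h import *
go([0.4553,-0.009,0.1],-31)
"
```

```text
turn deg [ 0.1604 -0.7723 -0.8477]
shift mm [72.1439  7.0516 49.3234]
tool [0.4731 0.0367 0.1727] yaw jaws -30.845341520134856 q6 0.45430738902209894 t 33.85 open 0.03947009717595518 F [-0.7309  0.9755 -0.8685]
```

Request:
arm_command(
  plan=[
    [[0,0.002,0.015,0,-0.8,-0.8,0.02],[0,0.003,0.018,0,0,0,0.02],[0.01,0.002,0.012,0,0,0,0.02],[0.02,0,0,0,0,0,0.02],[0.02,0,0,0,0,0,0.02],[0.014,0,0,0,0,0,0.02],[0,0,0,0,0,0,0.02],[0,0,0,0,0,0,0.02]],
  ],
)

```text
t: 34.52
tool_pos: [0.4612, 0.0002, 0.1107]
tool_rot: [1.593, 0.909, -1.579]
contact_force: [1.5, 0.3, 0.5]
opening: 0.0401
```

```bash
python3 look.py w13 nest_b;  python3 -c "
from h import *
go([0.4553,-0.009,0.06],-31)
"
```

```text
tool [0.4612 0.0002 0.1107] yaw jaws -30.239917134218853 q6 0.36401500544867543 t 34.5167 open 0.040123177001791535 F [1.4853 0.2744 0.4918]
nest_b [(0.95, [0.5871, -0.0219, -0.0004], [391, 137]), (0.65, [0.4535, -0.0107, -0.0009], [255, 199])]
  mask 0.91 fit [ 0.5813 -0.0178] d 0.05899808938437106 encl 581.702392578125 -18.229511260986328 69.24945068359375
  mask 0.9 fit [ 0.457  -0.0067] d 0.06802708448540183 encl 455.333251953125 -9.735055923461914 80.85438537597656
turn deg [ 0.74   -0.3396 -0.4453]
shift mm [51.7246 -1.555  11.1116]
tool [ 0.4617 -0.0002  0.1118] yaw jaws -30.261268056448447 q6 0.36376239877117195 t 34.6667 open 0.0400348540945155 F [ 1.09    0.6133 -0.0475]
```

View pics/w13.png

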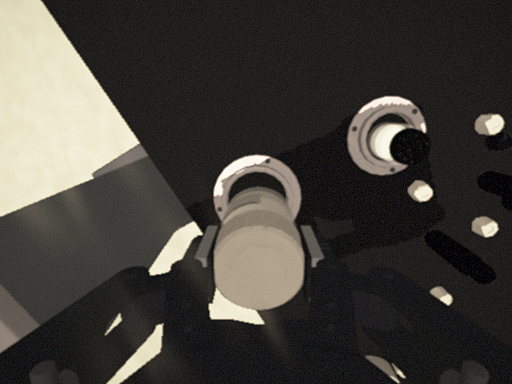

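Jar is upright near nest_b (px (257,195)). Aligning and lowering in stages.

Request:
arm_command(
  plan=[
    [[0,-0.001,0.006,0.7,-0.3,-0.4,0.02],[0.008,0,0.004,0,0,0,0.02],[0.014,0,0,0,0,0,0.02],[0.014,0,0,0,0,0,0.02],[0.008,0,0,0,0,0,0.02],[0,0,0,0,0,0,0.02],[0,0,0,0,0,0,0.02]],
  ],
)

```text
t: 35.25
tool_pos: [0.4591, -0.0106, 0.0708]
tool_rot: [1.602, 0.894, -1.587]
contact_force: [0.6, -0.2, -0.3]
opening: 0.0399
```

```bash
python3 -c "
from h import *
go([0.4562,-0.0085,0.0376],-31)
"
```

```text
turn deg [-0.0544 -0.1955 -0.5801]
shift mm [33.1208 -3.8518 -0.1942]
tool [ 0.4591 -0.0106  0.0708] yaw jaws -31.05541446803397 q6 0.3569944238595398 t 35.25 open 0.03988885627772232 F [ 0.6106 -0.157  -0.3085]
```

Request:
arm_command(
  plan=[
    [[0.003,-0.0038,0,0,-0.2,-0.6,0.02],[0.008,0,0,0,0,0,0.02],[0.006,0,0,0,0,0,0.02],[0,0,0,0,0,0,0.02],[0,0,0,0,0,0,0.02]],
  ],
)

```text
t: 35.67
tool_pos: [0.4568, -0.0088, 0.0541]
tool_rot: [1.597, 0.901, -1.595]
contact_force: [0.5, -0.4, -1.0]
opening: 0.0395
```

```bash
python3 -c "
from h import *
go([0.4562,-0.0085,0.0376],-31)
"
```

```text
turn deg [-0.0643 -0.0438 -0.1014]
shift mm [16.4506 -0.7509  0.0469]
tool [ 0.4568 -0.0088  0.0541] yaw jaws -31.064369421541492 q6 0.3596094397259706 t 35.6667 open 0.03948552945203234 F [ 0.4912 -0.3956 -1.024 ]
```

Request:
arm_command(
  plan=[
    [[0.003,-0.0007,0,0,0,-0.1,0.02],[0.006,0,0,0,0,0,0.02],[0.005,0,0,0,0,0,0.02],[0.002,0,0,0,0,0,0.02],[0,0,0,0,0,0,0.02],[0,0,0,0,0,0,0.02]],
  ],
)

```text
t: 36.17
tool_pos: [0.4564, -0.0084, 0.0364]
tool_rot: [1.597, 0.903, -1.596]
contact_force: [0.0, -0.3, -0.8]
opening: 0.0396
```

```bash
python3 -c "
from h import *
go([0.4562,-0.0085,0.0376],-31)
"
```

```text
turn deg [-0.0533 -0.0474 -0.001 ]
shift mm [-1.1571 -0.0785  0.1875]
tool [ 0.4564 -0.0084  0.0364] yaw jaws -31.053278109656823 q6 0.3595036774468369 t 36.1667 open 0.03964829019972311 F [ 0.0118 -0.3448 -0.7749]
```

Request:
arm_command(
  plan=[
    [[0,0,0,0,0,0,0.05],[0,0,0,0,0,0,0.065],[0,0,0,0,0,0,0.065],[0,0,0,0,0,0,0.065],[-0.01,0,0,0,0,0,0.065],[-0.02,0,0,0,0,0,0.065],[-0.03,0,0,0,0,0,0.065],[-0.03,0,0,0,0,0,0.065],[-0.03,0,0,0,0,0,0.065],[-0.03,0,0,0,0,0,0.065],[-0.03,0,0,0,0,0,0.065],[-0.03,0,0,0,0,0,0.065],[0,0,0,0,0,0,0.065],[0,0,0,0,0,0,0.065]],
  ],
)

```text
t: 37.33
tool_pos: [0.4551, -0.0083, 0.2647]
tool_rot: [1.6, 0.899, -1.591]
contact_force: [0.2, -0.1, -1.1]
opening: 0.0649
```

```bash
python3 -c "
from h import *
import fit as F
go()
F.S={'tall_jar':[(28.5,3,101)],'small_jar':[(20.5,3,48),(22.5,45,67)],'black_cap_vial':[(14.5,3,35),(16,35,53)],'slim_vial':[(11.5,3,49),(8.5,49,65)]}
for t,x,y in [('tall_jar',.432,-.3805),('small_jar',.4553,-.009),('black_cap_vial',.5815,-.018),('slim_vial',.459,.3637)]:
  for c in ('wrist','scene','top'): F.fit(c,t,x,y)
for t in ('dropper_bottle','label_roll'):
  c,T=T_of('top'); print(t,[w(T,r['at']) for r in mark_of('top',t)[:1]])
a=get_image('wrist'); b=get_image('scene')[110:340,60:420]
save(np.vstack([cv2.resize(a,(400,300)),cv2.resize(b,(400,256))]),'w14.png')
"
```

```text
tool [ 0.4551 -0.0083  0.2647] yaw jaws -31.045286372698314 q6 0.3594500731748693 t 37.3333 open 0.06491367519263477 F [ 0.1795 -0.0949 -1.0601]
scene tall_jar 0.9 xy [ 0.4353 -0.395 ] IoU 0.86375892162323
top tall_jar 0.73 xy [ 0.4346 -0.3737] IoU 0.8638516068458557
wrist small_jar 0.86 xy [ 0.4563 -0.0087] IoU 0.9480277299880981
scene small_jar 0.76 xy [ 0.4559 -0.0104] IoU 0.8901230692863464
wrist black_cap_vial 0.62 xy [ 0.5751 -0.0173] IoU 0.8531664609909058
scene black_cap_vial 0.44 xy [ 0.5753 -0.0172] IoU 0.746026873588562
top black_cap_vial 0.59 xy [ 0.5823 -0.0144] IoU 0.8043875694274902
scene slim_vial 0.85 xy [0.4603 0.361 ] IoU 0.8981068134307861
top slim_vial 0.57 xy [0.4627 0.3671] IoU 0.8486682772636414
dropper_bottle [array([ 0.5492, -0.3979,  0.002 ])]
label_roll [array([ 0.4592, -0.2554, -0.0047])]
```

View pics/w14.png

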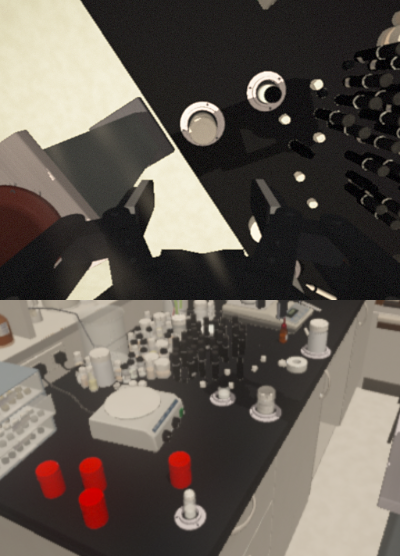

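All four containers stand upright in their own nests, the bystanders are where they were, and the arm is clear. Handing in.

```bash
python3 -c "
from station import finish_job
print(finish_job())"
```

```text
the job is handed in; nothing more can be done
None
```

I placed all four containers and handed the job in at about t = 38 s. The tall jar is in nest_a, the small white jar in nest_b, the black-cap vial in nest_c and the slim vial in nest_d. Each was lowered upright to floor height and released, with wrist force staying within a few newtons. The arm was raised clear before hand-in.

**Last checks that agreed:** The last wrist and scene pictures show all four upright inside their collars. The wrist silhouette fits put the small jar within 1 mm of its nest centre in the last check. The tall jar and slim vial were within 2 mm in the check just after their release. The dropper bottle and label roll read at their earlier positions within about 3 mm, which is detection noise.

**Last checks that disagreed:**
- **Black-cap vial:** the last wrist and scene fits put it about 6 mm from the nest_c centre. The top view and the wrist fit just after release put it within 2–4 mm. The pictures show it inside the collar, so I put this down to partly hidden outlines.
- **Tall jar:** the final scene fit was about 15 mm off and the top fit about 7 mm off, in opposite directions. It had no final wrist fit because it was out of view.
- **Slim vial:** the final scene and top fits were within 3–5 mm. It also had no final wrist fit.

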